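# Bring the sample jar to the reader lens and set the filter

## Task

Squeeze and keep holding the green release button while you slide the reader's carriage along its rail until its red pointer line is at the red mark on the base (jar in front of the lens), then let the button spring out so that the carriage is locked there. After that, turn the filter knob on top of the reading head exactly three clicks clockwise, and leave the jars, tube rack and tip box on the bench alone.

Things in the scene. Friction and masses are not known exactly. Their poses are not given: they have to be found in the camera images.
- reader: the bench colour reader, fixed: grey base 235 x 360 x 12 mm with a rail, and a white head. Origin on the bench; own x across the rail (base x -70 to +165 mm), own y along the rail (base y -180 to +180 mm), z up. The head (90 x 90 mm, its blue top 100 mm above the bench) is centred at own x +110, y +67 mm; its lens faces own -x.
- carriage (a joint): position of the carriage along the rail, m, growing towards the reader's own +y. A locking tooth on the release button drops into notches every 16 mm, at 0.000, 0.016 ... 0.128 (play 1.5 mm either way). It starts locked in one of the first three; the red mark is the notch at 0.112; end stop at 0.135. Unlocked it rolls easily (about 1 N). Let go within 5 mm of a notch, the tooth pulls it in.
- release (a joint): travel of the green release button, m: 0 sprung out (locked when in a notch), 0.012 fully in; the tooth is clear from 0.008. It is pushed in along own +x of the reader against a spring of 6 N (out) to 10 N (in).
- slide_grip (a point): grip of the carriage (moves with it): middle of the squeezed grip, 86 mm above the bench, axes as the reader's. The black post's fixed face is 25 mm to own +x; the green button's face (26 mm wide, 40 mm high, centred at this height) is 37 mm to own -x when out, 25 mm fully in: squeezed across the rail they close from 62 to 50 mm. Post top 26 mm, button top 20 mm above this point.
- slide_pointer (a point): end of the red pointer line at the own -x edge of the carriage's aluminium deck (90 mm across, 150 mm along the rail, top 42 mm above the bench); axes as the reader's. In line with it along own x, 45 mm away, is the axis of a clamped amber jar with green cap (52 mm wide, top 108 mm above the bench); the grip is 90 mm to own -y
- slide_mark (a point): middle of the thick red mark on the base plate's own -x side, at own y +67 mm of the reader (a shorter red mark lies on the other side of the carriage, in line with it and the lens); pointer and marks are in line along own x when the carriage is at 0.112
- filter_knob (a joint): angle of the filter knob, rad, growing clockwise seen from above. Click stops every 20 degrees (0.349 rad) at 0, 0.349 ... 2.094; it starts at one of the first three, so that three clicks clockwise are always free. A spring detent (under 0.2 N m) pulls it into the nearest stop when let go.
- knob_grip (a point): on the knob's vertical axis, where its grey bar grip is grasped, 130 mm above the bench. Bar 50 mm long along this point's x axis, 14 mm wide along its y axis, 108 to 140 mm above the bench, on a black skirt 56 mm in diameter (top 108 mm above the bench). The point turns with the knob.
- knob_pointer (a point): the end of the knob's bar with the red pointer stripe, 25 mm from the knob axis in the knob's own -x; turns with it
- jar1_mid (a point): loose amber jar with green cap, 60 mm wide, 85 mm high, its centre; bystander
- jar2_mid (a point): the second such jar, its centre; bystander
- tube_rack_mid (a point): red tube rack 80 x 190 mm, 95 mm high with its tubes; point 32 mm above its underside at its centre; bystander
- tip_box_mid (a point): blue tip box with clear lid, 120 x 85 x 65 mm, its centre; bystander

How it is judged (in metres and radians):
On the way, in this order (a step that is already met when the one before it is completed fails the run):
1. the carriage is locked at the red mark, the button sprung out (value of joint carriage between 0.108 and 0.116 m and value of joint release below 0.003 m), for 0.2 s.
2. the filter knob rests three clicks clockwise of where it started (distance of knob_pointer from where it was at the start of the episode between 0.022 and 0.028 m), for 0.3 s.
At the end, for the whole second after the job is handed in: The carriage is locked in the notch at the red mark (0.112 m, within 4 mm), the release button sprung out to within 3 mm, and the knob is three clicks (60 degrees, within about 7) clockwise of its start, which puts its pointer 22 to 28 mm from where it began (all of step 1 and all of step 2); the robot touches nothing.
It fails at once if a bystander jar, the tube rack or the tip box is moved more than 20 mm (distance of any of jar1_mid, jar2_mid, tube_rack_mid, tip_box_mid from where it was at the start of the episode above 0.02 m).
It also fails if it takes over 51 s, if anything falls off the work surface, if the arm or the gripper's body presses on something with over 40 N, if the wrist force passes 120 N, or if a joint passes its speed limit or range.

## Robot

A 7-joint arm with a two-finger parallel gripper is mounted at the origin on the work surface. World frame = base frame: x ahead of the robot, y to its left, z up, the work surface at z = 0. Lengths are in m, angles in degrees, forces in N, time in s.
With the tool pointing down it reaches from about 0.4 to 0.85 m from the base axis. Payload 4.4 kg.
Tool frame: the origin (TCP) lies at the very end of the fingers, on their centre line; the grasp point (between the pads) lies 19 mm behind it; z points along the fingers, y is the direction in which the jaws open and shut (so a half turn about z gives the same grasp; the last joint's range is limited). The gripper opens to 94 mm and grips with 3 to 60 N. Pads are 16 mm wide; open, the fingers measure 119 mm over their backs; the gripper's body (75 mm by 177 mm) begins 78 mm behind the grasp point.
Start: joints at [-80.088, 36.005, 2.206, 86.941, -1.547, 57.084, -1.146], TCP at [0.154, 0.632, 0.205] pointing down, gripper open.
Joint ranges: [-175.42, 175.42], [-21.48, 121.26], [-71.46, 75.88], [10.55, 141.38], [-63.04, 243.04], [13.31, 113.54], [-168.57, 168.57]. Speed limits (degrees/s): [147.25, 147.25, 180, 180, 180, 180, 180].

## Interface

Orientations are given as [roll, pitch, yaw] about the fixed x, y, z axes, in that order (R = Rz(yaw) Ry(pitch) Rx(roll)).
In Python, from bench import robot, optics, boxes_of, place_of gives the robot as it stands. The module is installed in compiled form; this text tells all that it offers. Calls block until the motion is done:
- robot.move_to(position, orientation): joint-space move of the TCP to a pose.
- robot.move_straight(position, vel=0.15, rot=None, threshold=None): straight line of the TCP; rot=None keeps the orientation; vel is the mean speed in m/s. With threshold (N) it stops when the force on the tool has changed by that much, and returns True; else False.
- robot.goto_joints(angles): joint-space move.
- robot.let_go() and robot.grab(): open the fingers fully, or close them until they stop; the grip force is fixed at half the most.
- robot.wait(seconds).
- robot.ik(position, orientation): joint angles nearest the present ones, or None.
- optics.capture(name): name is "side" or "top"; returns a dict with "color" (400x640x3 uint8, red, green, blue), "depth" (400x640 float32, m along the optical axis (not along the pixel's ray), 0 where there is no reading), "K" (3x3 intrinsics, pixels), "R" (3x3) and "t" (3): a world point X has camera coordinates R X + t. Camera axes: x right, y down, z forward; pixel columns grow to the right and rows downward; lengths in m; the calibration is good to about 2 mm. A picture is of the moment at which its call begins.
A pose or a line that the arm cannot do raises robot.PlanningError and nothing moves.
- robot.hand_in(): hands the job in, once; it reports no verdict.
Trained networks look in the newest picture that a camera, given by its name, has taken for a name from the list of things; names that differ only in an ending like _2 or _b are one class to them, and where a whole thing is asked for, a point or a joint stands for the part that bears it (a point fixed in the world has none). Each returns a list of dicts, best first, with "conf" (0 to 1); they miss things now and then, are a little off and sometimes report something else, mostly with a low value. They report only what shows in the picture. A call takes as long as a camera call.
- boxes_of(camera, label): "bbox" ([left, top, width, height] in pixels, round what is visible of it).
- place_of(camera, label): "pixel" ([column, row] in pixels: a listed point, or the origin of a listed thing).
Readings, each from a call of its own:
- robot.get_clock(): time.
- robot.get_q(): joint angles.
- robot.get_qvel(): joint speeds.
- robot.get_effort(): joint torques, N m.
- robot.get_tcp_pos(): TCP position.
- robot.get_tool_rot(): TCP orientation.
- robot.get_force(): force on the tool from outside, world axes, zero at the start.
- robot.get_torque(): the same for the moment, N m.
- robot.get_width(): finger opening in m.
Only numpy, scipy, OpenCV 4.12 (cv2) and the standard library are available. Lean on these libraries where they do the work, as an engineer would, in place of code of your own. Each camera call takes 0.05 s, during which the arm holds its last target.

## Working session

There is one attempt and no reset: what is moved stays moved. The work goes in short steps, each a Python script; the robot and the scene stay as the last script left them, time stands still between calls to the robot, and variables do not carry over. Pictures are saved under pics/ and viewed, and the job is handed in when it is done.

```bash
mkdir -p pics; ls; python3 - <<'E'
from bench import robot, optics, boxes_of, place_of
import cv2,numpy as np
for c in ["side","top"]:
    p=optics.capture(c); np.savez(f"pics/{c}0.npz",**p)
    cv2.imwrite(f"pics/{c}0.png",p["color"][:,:,::-1])
    print(c,p["K"].tolist(),p["R"].round(3).tolist(),p["t"].round(3).tolist())
    for l in ["reader","slide_grip","slide_pointer","slide_mark","knob_grip","knob_pointer","jar1_mid","tube_rack_mid","tip_box_mid"]:
        print(l,[(np.round(d["pixel"],1).tolist(),round(d["conf"],2)) for d in place_of(c,l)])
print(robot.get_clock(),robot.get_tool_rot(),robot.get_width())
E
```

```text
pics
side [[364.83664389572556, 0.0, 316.64915713654284], [0.0, 364.83664389572556, 207.52927781868516], [0.0, 0.0, 1.0]] [[0.942, -0.336, -0.008], [-0.199, -0.537, -0.82], [0.271, 0.774, -0.572]] [-0.502, 0.18, 1.166]
reader [([331.3, 235.7], 0.91)]
slide_grip [([350.1, 231.2], 0.77), ([323.3, 230.4], 0.28)]
slide_pointer [([324.8, 231.2], 0.87)]
slide_mark [([308.2, 221.9], 0.79)]
knob_grip [([349.2, 182.6], 0.61)]
knob_pointer [([338.7, 180.9], 0.52), ([349.3, 184.7], 0.33)]
jar1_mid [([293.8, 164.8], 0.51)]
tube_rack_mid [([408.5, 317.6], 0.57)]
tip_box_mid []
top [[425.2995284024333, 0.0, 319.8717922627934], [0.0, 425.2995284024333, 200.6689919247078], [0.0, 0.0, 1.0]] [[-0.022, -1.0, -0.001], [-0.994, 0.022, -0.109], [0.109, -0.001, -0.994]] [0.015, 0.509, 1.252]
reader [([333.3, 184.0], 0.77)]
slide_grip [([371.3, 173.4], 0.66)]
slide_pointer [([344.0, 192.4], 0.56), ([333.4, 184.7], 0.56)]
slide_mark [([311.2, 204.9], 0.63)]
knob_grip [([185.7, 179.6], 0.66), ([299.9, 143.1], 0.61)]
knob_pointer [([299.3, 147.7], 0.69)]
jar1_mid [([185.5, 178.3], 0.64)]
tube_rack_mid [([474.0, 161.1], 0.8)]
tip_box_mid [([465.9, 243.9], 0.75)]
1.0 [ 1.79999254e+02 -3.62634940e-03  1.66317780e+02] 0.09408542840240436
```

View pics/side0.png

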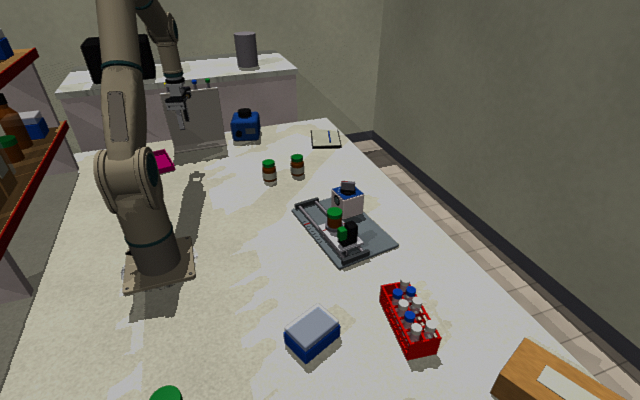

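View pics/top0.png

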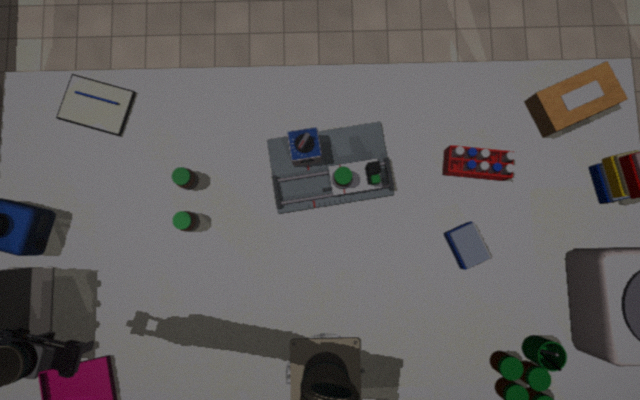

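```bash
python3 - <<'E'
import cv2
a=cv2.imread("pics/top0.png")[90:260,240:440]; cv2.imwrite("pics/top0z.png",cv2.resize(a,None,fx=4,fy=3.5*4/3.5*0.88,interpolation=cv2.INTER_CUBIC) if 0 else cv2.resize(a[:150],None,fx=4,fy=4,interpolation=cv2.INTER_CUBIC))
E
```

```text
(no output)
```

View pics/top0z.png

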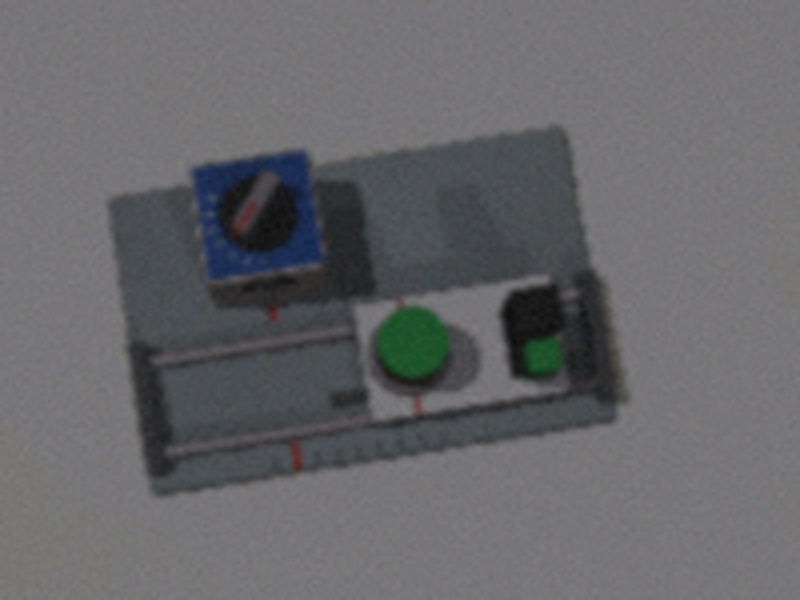

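The top view shows the reader with own +x up and own +y left. The red mark is at about (314,204), the carriage pointer at (344,191), the green button at (375,179) and the knob at (304,143). Next I'll fit the reader pose.

```bash
cat > h.py <<'E'
import numpy as np,cv2
def w(p,px,z):
    d=np.linalg.inv(p["K"])@np.array([px[0],px[1],1.]); R,t=p["R"],p["t"]
    o=-R.T@t; v=R.T@d; return o+v*(z-o[2])/v[2]
def proj(p,X):
    c=(p["R"]@np.atleast_2d(X).T).T+p["t"]; q=(p["K"]@c.T).T; return q[:,:2]/q[:,2:]
E
python3 - <<'E'
from h import *
from scipy.optimize import least_squares
P=dict(np.load("pics/top0.npz")); S=dict(np.load("pics/side0.npz"))
z=lambda u,v:(240+(u+.5)/4-.5,90+(v+.5)/4-.5)
own=[];wp=[]
obs=[((165,180,.012),(110,198)),((165,-180,.012),(563,127)),((-70,-180,.012),(620,420)),((-70,180,.012),(155,493))]
obs+=[((65,112,.1),(193,170)),((65+90,112,.1),(193,170))][:0]
# head top corners z=.1
obs+=[((155,112,.1),(193,169)),((155,22,.1),(306,152)),((65,22,.1),(323,262)),((65,112,.1),(209,282))]
A=np.array([[a/1000,b/1000,c] for (a,b,c),_ in obs]); U=np.array([z(*q) for _,q in obs])
def f(x):
    c,s=np.cos(x[2]),np.sin(x[2]); X=np.c_[x[0]+c*A[:,0]-s*A[:,1],x[1]+s*A[:,0]+c*A[:,1],A[:,2]]
    return (proj(P,X)-U).ravel()
for sub in [slice(0,8)]:
    r=least_squares(f,[.6,0,.1],loss='soft_l1'); print(r.x,np.degrees(r.x[2]),r.fun.reshape(-1,2).round(2).tolist())
x=r.x;c,s=np.cos(x[2]),np.sin(x[2]);Rz=np.array([[c,-s],[s,c]])
inv=lambda X:(Rz.T@(X[:2]-x[:2])*1000).round(1)
print("mark",inv(w(P,z(296,456),.012)),"ptr",inv(w(P,z(417,405),.042)),"ptr other",inv(w(P,z(399,301),.042)))
print("jarcap",inv(w(P,z(413,343),.108)),"button top",inv(w(P,z(543,355),.106)),"post",inv(w(P,z(531,310),.112)))
print("knob c",inv(w(P,z(259,210),.108)),"bar ends",inv(w(P,z(269,177),.14)),inv(w(P,z(243,231),.14)))
# side networks
print("side mark",inv(w(S,(308.2,221.9),.012)),"side ptr",inv(w(S,(324.8,231.2),.042)),"side grip",inv(w(S,(350.1,231.2),.086)),"knob",inv(w(S,(349.2,182.6),.13)),inv(w(S,(338.7,180.9),.13)))
im=cv2.cvtColor(S["color"],cv2.COLOR_RGB2BGR)
img=cv2.resize(im[170:275,280:405],None,fx=6,fy=5.7,interpolation=cv2.INTER_CUBIC)
for a in A:
    q=proj(S,[*(Rz@a[:2]+x[:2]),a[2]])[0]; cv2.circle(img,(int((q[0]-280+.5)*6),int((q[1]-170+.5)*5.7)),4,(255,0,255),1)
cv2.imwrite("pics/side0z.png",img)
np.save("pose.npy",x)
E
```

```text
[ 0.56802127 -0.0365181   0.1396065 ] 7.998863335299188 [[-0.53, -0.14], [0.63, -0.62], [-0.04, 0.1], [-0.39, 0.78], [-1.35, -0.97], [1.11, -1.61], [1.88, 1.03], [-0.57, 0.99]]
mark [-57.2  68.2] ptr [-37.1 -26.9] ptr other [ 42.8 -26.7]
jarcap [ -1.  -26.5] button top [ -24.  -116.4] post [   8.3 -112.7]
knob c [111.9  66.3] bar ends [125.9  55.8] [90.8 79.7]
side mark [-46.9  73.4] side ptr [-38.  -35.1] side grip [   6.  -121.3] knob [120.8  72.5] [ 93.6 100.9]
```

View pics/side0z.png

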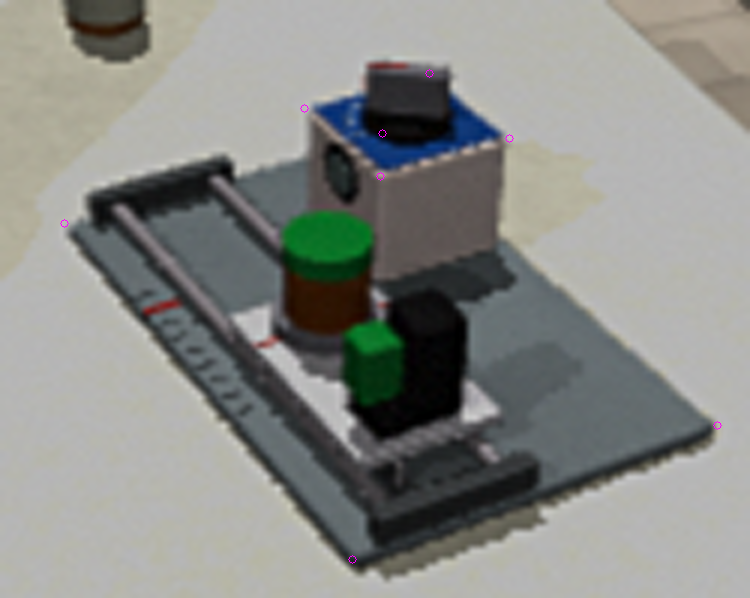

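Pose fit: reader at (0.568, -0.037), yaw 8.0°, with residuals of about 1 px or less on the base. The side overlay agrees. The pointer at own y ≈ -27 to -29 puts the carriage in the 0.016 notch. Next: check the grip extents and plan the IK.

```bash
python3 - <<'E'
from h import *
from bench import robot
P=dict(np.load("pics/top0.npz"));x=np.load("pose.npy")
c,s=np.cos(x[2]),np.sin(x[2]);Rz=np.array([[c,-s],[s,c]])
z=lambda u,v:(240+(u+.5)/4-.5,90+(v+.5)/4-.5)
inv=lambda X:(Rz.T@(X[:2]-x[:2])*1000).round(1)
print("post far edge",inv(w(P,z(532,288),.112)),"button outer",inv(w(P,z(545,373),.106)),"button L/R",inv(w(P,z(525,357),.106)),inv(w(P,z(562,353),.106)))
W=lambda a,b:x[:2]+Rz@np.array([a,b])
for n,o,zz in [("g",(0,-.119),.067),("g2",(0,-.023),.067),("k",(.11,.067),.113)]:
    for yaw in ([98,-82] if n!="k" else [150,-30,90,-90]):
        q=robot.ik([*W(*o),zz],[180,0,yaw]); print(n,W(*o).round(4),yaw,None if q is None else np.round(q,1).tolist())
E
```

```text
post far edge [  23.8 -116.1] button outer [ -37.  -115.5] button L/R [ -23.4 -103.5] [ -24.8 -129.9]
g [ 0.5846 -0.1544] 98 [3.0, 43.3, 14.9, 101.4, -16.9, 37.5, 35.5]
g [ 0.5846 -0.1544] -82 [-17.9, 55.3, 54.8, 102.0, -55.8, 54.4, -110.4]
g2 [ 0.5712 -0.0593] 98 [-6.0, 41.4, 14.4, 106.3, -16.9, 34.3, 27.0]
g2 [ 0.5712 -0.0593] -82 [20.8, 43.1, -28.1, 105.5, 30.7, 39.1, 162.7]
k [0.6676 0.0451] 150 [-10.4, 43.5, 7.3, 88.6, -6.8, 48.3, 59.4]
k [0.6676 0.0451] -30 [-37.0, 60.4, 65.4, 89.4, -57.9, 69.1, -80.2]
k [0.6676 0.0451] 90 [-18.7, 45.2, 22.1, 88.9, -20.4, 50.0, 10.8]
k [0.6676 0.0451] -90 [7.7, 45.2, -25.0, 88.0, 22.4, 51.8, 155.3]
```

```bash
cat >> h.py <<'E'
x0=np.load("pose.npy")
_c,_s=np.cos(x0[2]),np.sin(x0[2]);Rz=np.array([[_c,-_s],[_s,_c]])
W=lambda a,b,z:[*(x0[:2]+Rz@np.array([a,b])),z]
def snap(n,name,box=None,f=4):
    from bench import optics
    p=optics.capture(n); np.savez(f"pics/{name}.npz",**p); im=p["color"][:,:,::-1]
    if box: l,t,r,b=box; im=cv2.resize(im[t:b,l:r],None,fx=f,fy=f,interpolation=cv2.INTER_CUBIC)
    cv2.imwrite(f"pics/{name}.png",im)
E
python3 - <<'E'
from h import *
from bench import robot
robot.move_to(W(0,-.117,.20),[180,0,98])
print(robot.get_clock(),robot.get_tcp_pos())
print(robot.move_straight(W(0,-.117,.067),vel=0.1,threshold=8))
print(robot.get_clock(),robot.get_tcp_pos(),robot.get_force())
snap("side","s1",(280,170,405,275),6)
snap("top","t1",(240,90,440,240),4)
E
```

```text
4.1333 [ 0.58465038 -0.15123349  0.19986366]
False
5.6167 [ 0.58477604 -0.15259315  0.06764546] [0.79526632 0.42731899 0.47313699]
```

View pics/s1.png

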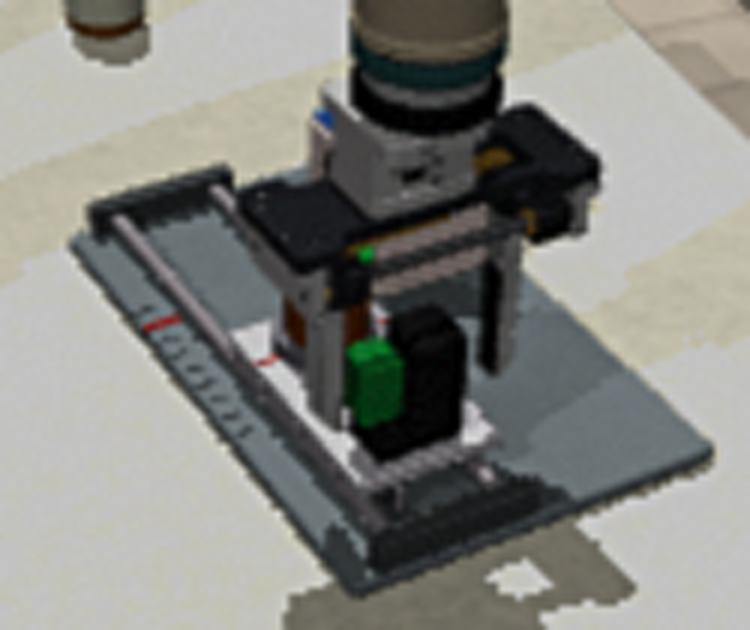

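The side view shows the fingers straddling the green button and the black post. The left finger is at own -x and the right one is beyond the post. I'll squeeze.

```bash
python3 - <<'E'
from h import *
from bench import robot
robot.grab()
print(robot.get_clock(),robot.get_width(),robot.get_tcp_pos(),robot.get_force())
snap("side","s2",(280,170,405,275),6)
E
```

```text
6.475 0.049363899703287924 [ 0.58505865 -0.15189674  0.06703371] [3.39589371 0.93882438 0.48375505]
```

View pics/s2.png

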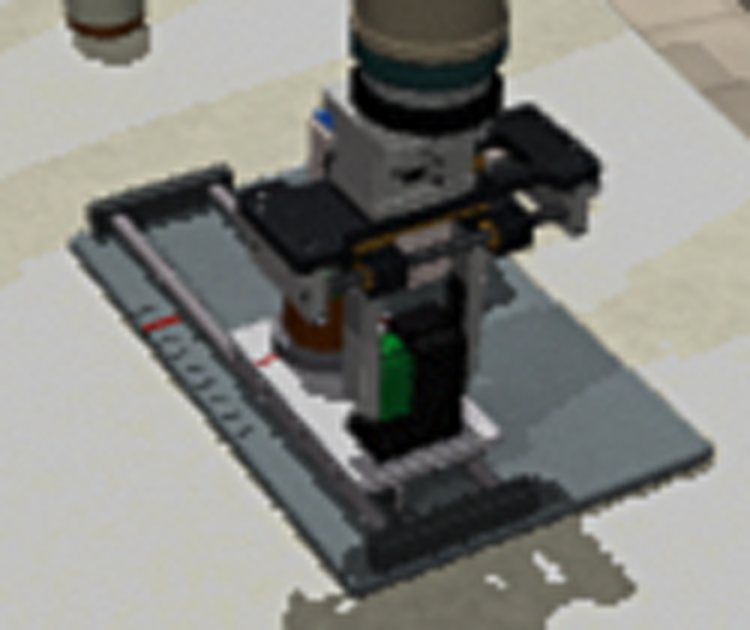

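The width is 49.4 mm, so the button is fully in. Now I'll slide it 96 mm along own +y.

```bash
python3 - <<'E'
from h import *
from bench import robot
p=robot.get_tcp_pos(); d=Rz@np.array([0,.0955])
print(robot.move_straight([p[0]+d[0],p[1]+d[1],p[2]],vel=0.05,threshold=25))
q=robot.get_tcp_pos()
print(robot.get_clock(),robot.get_width(),Rz.T@(q-p)[:2],robot.get_force())
snap("side","s3",(280,170,405,275),6); snap("top","t3",(240,90,440,240),4)
E
```

```text
False
8.5917 0.049308049085659326 [1.13693594e-05 9.52477837e-02] [ 5.35160855  1.42994021 -1.68608259]
```

View pics/s3.png

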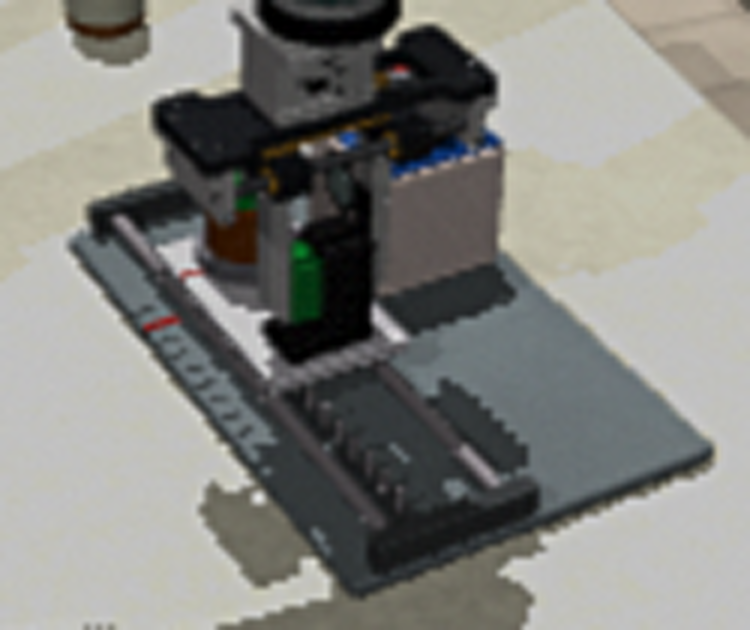

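View pics/t3.png

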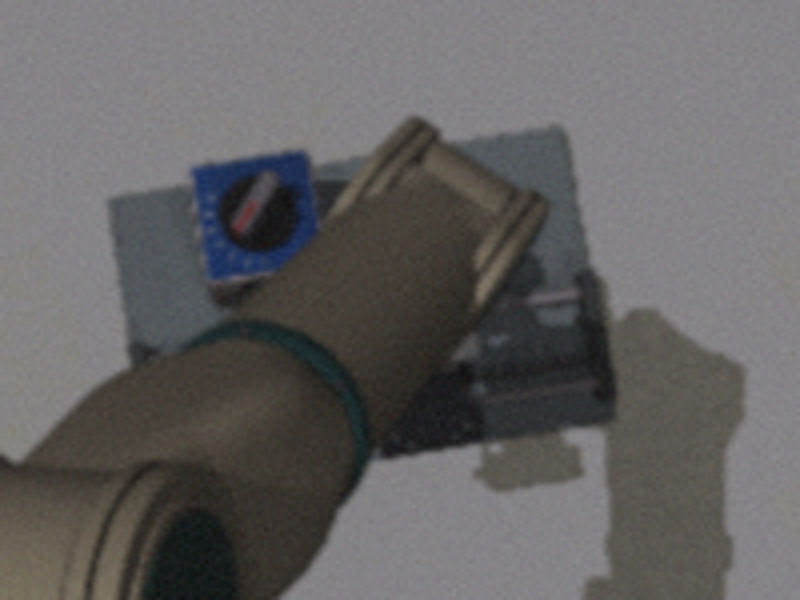

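The carriage has moved. The pointer is at zoom (192,272) and the base mark at (163,323). I'll check the alignment numerically before letting go.

```bash
python3 - <<'E'
from h import *
inv=lambda X:(Rz.T@(X[:2]-x0[:2])*1000).round(1)
S=dict(np.load("pics/s3.npz"));S0=dict(np.load("pics/side0.npz"))
z=lambda u,v,fy=6:(280+(u+.5)/6-.5,170+(v+.5)/fy-.5)
print("ptr",inv(w(S,z(192,272),.042)),"mark",inv(w(S,z(163,323),.012)),"ptr start",inv(w(S0,z(268,343,5.7),.042)))
def red(p,box):
    l,t,r,b=box;c=p["color"][t:b,l:r].astype(int);m=(c[...,0]-np.maximum(c[...,1],c[...,2]))>50
    y,x=np.nonzero(m);return (x+l).tolist(),(y+t).tolist()
print(red(S,(300,212,320,230)))
E
```

```text
ptr [-34.9  68.9] mark [-55.6  67.8] ptr start [-35.9 -27.4]
([310, 311, 312, 306, 307, 308, 309, 304, 305, 306], [215, 215, 215, 223, 223, 223, 223, 224, 224, 224])
```

Pointer y is 68.9 and mark y is 67.8, about 1 mm apart and within the tooth's pull-in range. Releasing.

```bash
python3 - <<'E'
from h import *
from bench import robot
robot.let_go(); robot.wait(0.4)
p=robot.get_tcp_pos()
print(robot.get_clock(),robot.get_width(),robot.get_force())
robot.move_straight([p[0],p[1],.20],vel=0.12)
robot.move_to(W(.11,-.12,.25),[180,0,120])
print(robot.get_clock())
snap("side","s4",(280,170,405,275),6); snap("top","t4",(240,90,440,240),4)
E
```

```text
9.925 0.0933566498731335 [-0.35631372  0.00546526 -0.37105577]
11.85
```

View pics/s4.png

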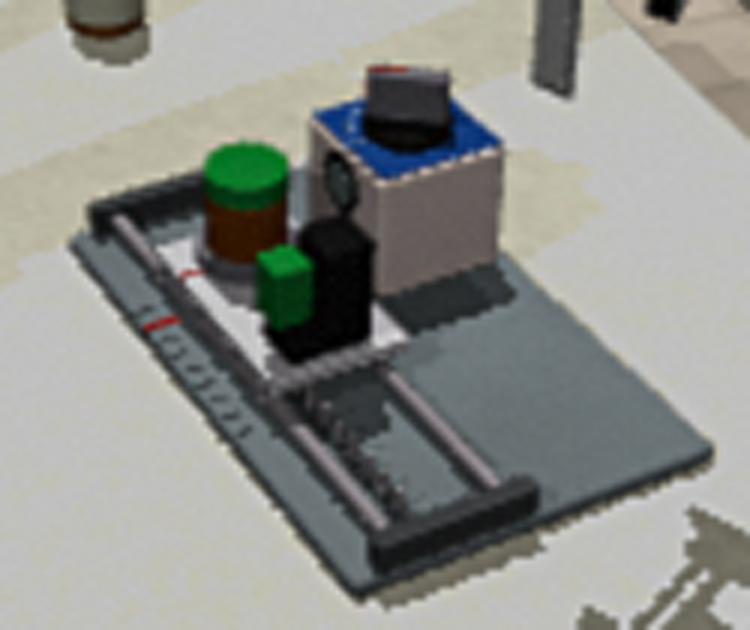

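View pics/t4.png

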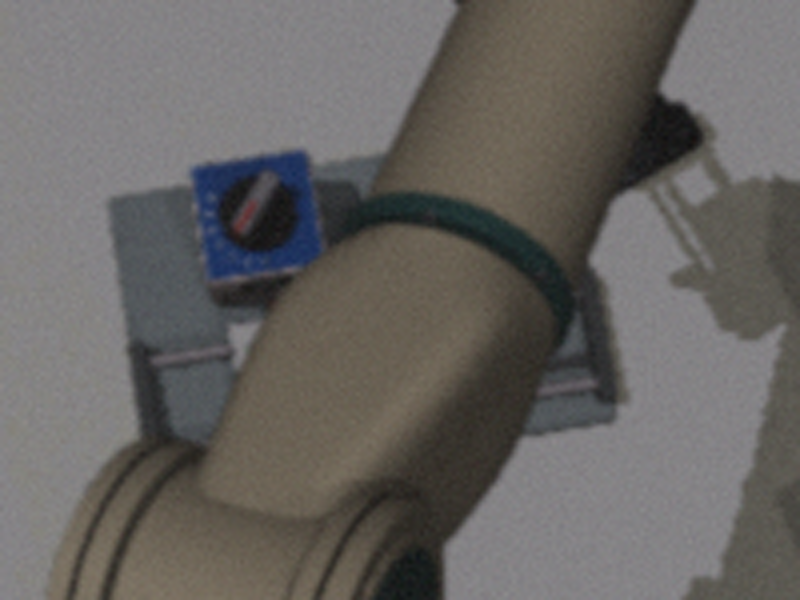

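The carriage is locked at the mark (pointer still at zoom (192,272)) and the green button is out. Next I'll measure the bar angle.

```bash
python3 - <<'E'
from h import *
for f in ["top0","t3","t4"]:
    P=dict(np.load(f"pics/{f}.npz"));c=P["color"][128:157,292:316].astype(int)
    yy,xx=np.mgrid[128:157,292:316]
    r,g,b=c[...,0],c[...,1],c[...,2]
    m=(np.hypot(xx-304.3,yy-142)<9.5)&(b-r<15)&(r>62)
    if f=="top0":
        for row in m: print("".join(".#"[int(v)] for v in row))
    X=np.array([w(P,(u,v),.14)[:2] for u,v in zip(xx[m],yy[m])]); mu=X.mean(0)
    U,S,V=np.linalg.svd(X-mu); a=np.degrees(np.arctan2(V[0,1],V[0,0]))
    print(f,m.sum(),"world angle mod180",a%180,"centre own",Rz.T@(mu-x0[:2])*1000,S)
E
```

```text
........................
........................
........................
........................
........................
..............##........
.............####.......
.............####.......
............####........
............###.........
...........####.........
..........#####.........
.........#####..........
.........####...........
........####............
........####............
.......####.............
.......####.............
.......###..............
.......##...............
........................
........................
........................
........................
........................
........................
........................
........................
........................
top0 56 world angle mod180 148.18040105182402 centre own [110.47825083  68.54711391] [0.09740311 0.02094544]
t3 66 world angle mod180 147.6093783597019 centre own [109.68811852  68.72099785] [0.10830183 0.02647116]
t4 66 world angle mod180 148.5745331852522 centre own [109.9155448   68.77046408] [0.10963717 0.0265084 ]
```

Bar at world 148°, centre own (110, 68.5) mm, so I'll grasp with yaw 148.

```bash
python3 - <<'E'
from h import *
from bench import robot
p=W(.11,.0682,.22)
robot.move_to(W(.11,.03,.25),[180,0,138]); robot.move_to(p,[180,0,138])
t=robot.get_clock()
robot.move_straight(p,rot=[180,0,148]); print("rot dt",robot.get_clock()-t,robot.get_tool_rot())
print(robot.move_straight(W(.11,.0682,.1135),vel=0.08,threshold=8))
print(robot.get_clock(),robot.get_tcp_pos(),robot.get_tool_rot(),robot.get_force())
snap("side","s5",(280,170,405,275),6)
E
```

```text
rot dt 0.3249999999999993 [1.79999236e+02 8.33634510e-02 1.47665282e+02]
False
14.7167 [0.6679138  0.04631428 0.11411284] [1.79962622e+02 5.27727016e-02 1.48004341e+02] [-1.03894826 -0.57382319  0.19667468]
```

View pics/s5.png

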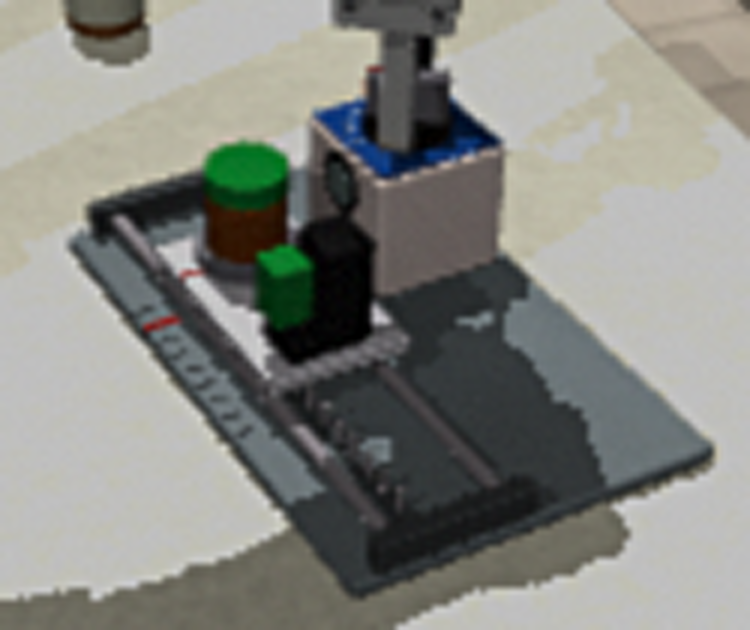

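The fingers straddle the bar. Grab and turn.

```bash
python3 - <<'E'
from h import *
from bench import robot
robot.grab(); print("w",robot.get_width(),robot.get_force(),robot.get_tool_rot()[2])
p=robot.get_tcp_pos()
for y in [143,138,133,128,123,118,113,108,103,98,93,88]:
    robot.move_straight(p,rot=[180,0,y])
    f=robot.get_force(); 
    if np.linalg.norm(f)>35: print("force",y,f); break
robot.wait(.3)
print(robot.get_clock(),robot.get_tool_rot(),robot.get_width(),robot.get_force(),robot.get_torque(),robot.get_tcp_pos()-p)
E
```

```text
w 0.0136653128437378 [ 0.85434785  0.40032435 -0.45292858] 148.00748639414044
19.2667 [ 1.79940593e+02 -1.66573489e-02  8.82749785e+01] 0.013831912199795618 [ 5.20787434  1.55929085 -2.09325611] [ 0.48161375 -1.15009032 -0.04354156] [5.38472252e-04 2.73853025e-04 2.93597851e-05]
```

```bash
python3 - <<'E'
from h import *
from bench import robot
robot.let_go(); robot.wait(.4)
p=robot.get_tcp_pos()
robot.move_straight([p[0],p[1],.22],vel=0.12)
robot.move_to([.35,.35,.35],[180,0,130])
print(robot.get_clock(),robot.get_force())
snap("side","s6",(280,170,405,275),6); snap("top","t6",(240,90,440,240),4); snap("top","t6f")
snap("side","s6f")
E
```

```text
23.6667 [ 0.04677881 -0.17572951  0.04153526]
```

View pics/s6.png

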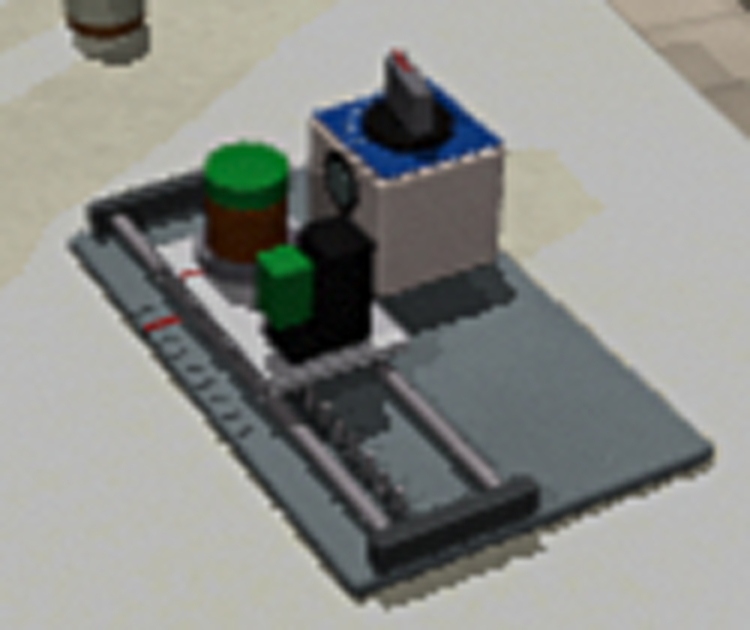

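View pics/t6.png

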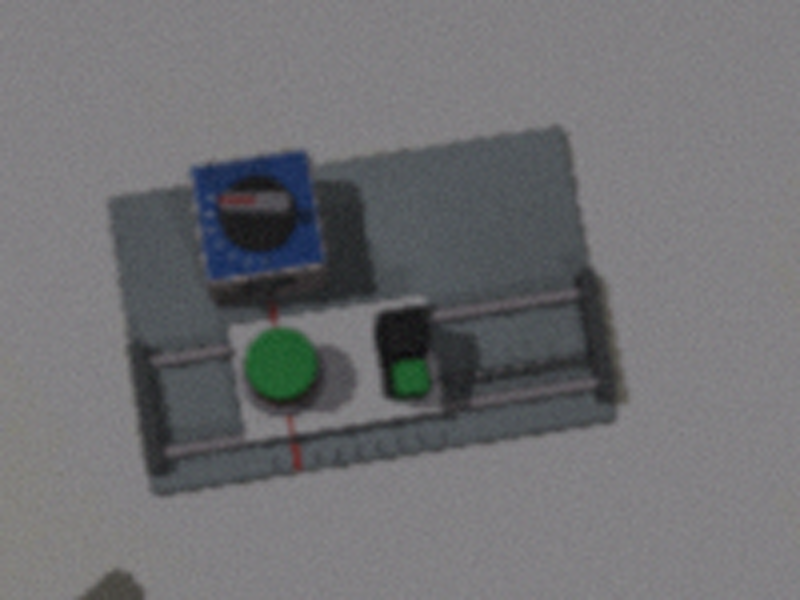

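View pics/t6f.png

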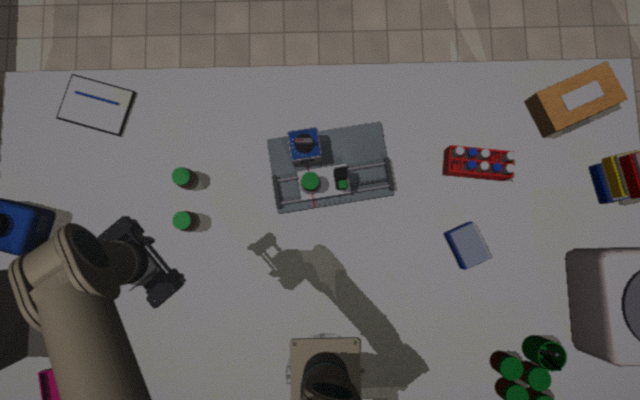

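```bash
python3 - <<'E'
from h import *
P=dict(np.load("pics/t6.npz"));c=P["color"][128:157,292:316].astype(int)
yy,xx=np.mgrid[128:157,292:316]
r,g,b=c[...,0],c[...,1],c[...,2]
m=(np.hypot(xx-304.3,yy-142)<9.5)&(b-r<15)&(r>62)
X=np.array([w(P,(u,v),.14)[:2] for u,v in zip(xx[m],yy[m])]); mu=X.mean(0)
U,S,V=np.linalg.svd(X-mu); print(m.sum(),np.degrees(np.arctan2(V[0,1],V[0,0]))%180,S)
E
```

```text
69 87.18105535153516 [0.10711913 0.02973788]
```

The pointer and both marks are in line and the button is out. The bar went from 148° to 87°, which is 61° clockwise. The bystanders haven't moved and the arm is clear, so I'm handing in.

```bash
python3 -c "
from bench import robot
print(robot.get_clock()); robot.hand_in()"
```

```text
23.8667
the job is handed in; nothing more can be done
```

The carriage is locked at the red mark, the filter knob is turned three clicks clockwise, and I handed the job in at 23.9 s of the 51 s allowed. `hand_in` gives no verdict, so these results come from my own last checks.

- **Carriage:** I squeezed the green button fully in (jaw width 49.4 mm) and slid the carriage about 95 mm, from the 0.016 notch to the one at 0.112. When I let go, the button sprang out. In the last top picture the pointer and both red marks are in line. The pointer read within about 1 mm of the mark just before I let go, and it did not shift afterwards.
- **Knob:** The bar measured 148° before and 87° after in the top view, so it turned about 61° clockwise against the intended 60°.
- **Bystanders and arm:** The jars, tube rack and tip box look unmoved in the top view, though I did not measure them. The arm is clear of everything.
- **Disagreements:** The trained networks' side-view points were up to about 10 mm off my fit along the rail, and one knob-pointer reading was worse. I went by the fit from the base and head outlines instead. In it, most of the marks and parts on the reader came out 1–2.5 mm further towards own +y than their nominal positions, well inside the margins. No check failed.

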